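Touch off a rough casting with three sliding gauges

TASK

Locate the clamped casting before it is machined: slide each of the three touch gauges (two in front, one at the left side) up to its boss until its spring tip rests against the boss, and leave all three so. Feel for the contact and stop there: do not ram a gauge against the casting or leave a tip jammed at the bottom of its travel, and leave the things lying about alone.

Things in the scene. Friction and masses are not known exactly. Their poses are not given: they have to be found in the camera images.
- fixture: L-shaped aluminium fixture plate, 12 mm thick, 197 x 248 mm over all, bolted down; it carries the casting and three sliding gauges. Origin on the table under the casting's middle; own +x points away from the robot (turned by up to 0.25 rad), +y left. All three gauges are alike: their shape stands under gauge_front_left, motion under gauge_front_right, forces under gauge_side.
- casting: dark grey rough casting, 60 x 110 x 40 mm, hub top 59 mm over the table, clamped on the plate. Origin: its underside's centre, axes as the fixture's. Front face x = -30 mm, left face y = +55 mm. From them three bosses, 18 mm across, 28 mm over the table, stand out towards the gauges, one each. They are rough: each ends 3 to 15 mm proud of its face, not known beforehand, so it has to be felt.
- gauge_front_left: left one of the two touch gauges on the robot's side. Carriage 30 x 26 x 20 mm with an upright square steel post 16 x 16 mm on its middle, to push or grip. Origin: carriage underside's centre, 18 mm over the table; own +x to the casting, z up. Carriage top z = 20 mm, post faces x, y = +-8 mm, post top z = 50 mm. Its ball-ended spring tip reaches to x = 39 mm, z = 10 mm when not pressed.
- gauge_front_right: right one of the two gauges on the robot's side, 68 mm from the left one; same shape, origin and axes. Motion of every gauge: it slides along its own x only. At the start the tip is 15 to 37 mm from its boss; after touching, the tip can sink in by 3 mm, then it is bottomed and hard. The carriage stays where it is left.
- gauge_side: the gauge at the casting's left side; same shape and origin, own +x along the fixture's -y. Forces of every gauge: sliding drag 8 N; the tip's spring gives 4.5 N on touching, 0.3 N more per mm sunk in. So the push is 8 N on the way, 12.5 N with the tip on the boss, 13.4 N just before it bottoms. More than 12 N of tip on boss (a push of 20 N) is ramming.
- calliper: loose calliper, 72 x 205 x 16 mm, lying in front of the fixture; bystander. Origin: centre of its underside.
- star_knob: loose black star knob, 32 mm across, 27 mm high; bystander. Origin: centre of its underside.
- nylon_foot: loose white nylon block, 52 x 45 x 20 mm; bystander. Origin: centre of its underside.

How it is judged:
At the end, for the whole second after the job is handed in: The tips of all three gauges rest against their bosses under their springs (each loads the casting with 1 to 7 N: not jammed at the bottom of their travel), and the gauges are at rest (contact force between gauge_front_left and casting between 1 and 7 N and contact force between gauge_front_right and casting between 1 and 7 N and contact force between gauge_side and casting between 1 and 7 N and linear speed of each of gauge_front_left, gauge_front_right, gauge_side below 0.01 m/s); the robot touches nothing.
It fails at once if a gauge is rammed against the casting (more than 12 N on its boss) (contact force between any of gauge_front_left, gauge_front_right, gauge_side and casting above 12 N).
It fails at once if a bystander is pushed more than 20 mm away (distance of any of calliper, star_knob, nylon_foot from where it was at the start of the episode above 0.02 m).
It also fails if it takes over 69 s, if anything falls off the work surface, if the arm or the gripper's body presses on something with over 40 N, if the wrist force passes 120 N, or if a joint passes its speed limit or range.

ROBOT

A 6-joint arm with a two-finger parallel gripper is mounted at the origin on a cart in front of the work surface, level with it; the furniture and walls round the work are solid. World frame = base frame: x ahead of the robot, y to its left, z up, the work surface at z = 0. Lengths are in m, angles in rad, forces in N, time in s.
With the tool pointing down it reaches from about 0.3 to 0.875 m from the base axis. Payload 6.4 kg.
Tool frame: the origin (TCP) lies at the very end of the fingers, on their centre line; the grasp point (between the pads) lies 19 mm behind it; z points along the fingers, y is the line along which they close (so a half turn about z gives the same grasp; the last joint's range is limited). The gripper opens to 85 mm and grips with 20 to 120 N. Pads are 22 mm wide; open, the fingers measure 114 mm over their backs; the gripper's body (76 mm by 85 mm) begins 54 mm behind the grasp point. The pads swing forward as they close: fully open they stand 13 mm farther back than shut.
Start: joints at [0.943, 0.181, 1.607, -0, 1.354, -0.206], TCP at [0.235, 0.525, 0.231] pointing down, gripper open.
Joint ranges: [-2.99, 2.99], [-0.89, 2.07], [0.3, 2.58], [-1.14, 4.28], [0, 2.63], [-3.12, 3.12]. Speed limits (rad/s): [2.57, 2.57, 3.01, 3.14, 3.14, 3.14].

INTERFACE

Orientations are given as a unit quaternion [w, x, y, z].
In Python, from bench import ctrl gives the robot as it stands.
- The arm moves only by the tool jog_arm, never from a script. Its argument "series" is a list that holds one entry, the list of rows, each a list of 7 numbers: the shift along the tool's x, y, z in mm, then the turn, a rotation vector about the tool's x, y, z in rad, then the finger opening in mm, from 0 to 85.4. In form: [[[tx, ty, tz, rx, ry, rz, gripper], ...]]. A call has exactly 10 rows; each row shifts and turns the commanded pose from where the row before left it, along the tool's axes as they then stand; what a row does not reach is not made up. A row lasts 1/10 s, in which the tool goes at most 50 mm and 8.59 degrees, less where a joint would pass 70% of its speed; a pose out of reach is approached as far as the arm can. A call with a gripper value outside its range is refused whole. The fingers move at their own pace and stop on an object; the grip force is fixed at half the most. Time passes only in rows, so rows that do not move let the fingers close, or fill a call up. It gives the time, the measured TCP pose, the force, the opening and the grip force at its end, in the units of the state.
- ctrl.get_obs(): the state, without advancing time (a new reading comes with each control period).
- ctrl.camera(name): name is "scene" or "top"; returns a dict with "frame" (480x640x3 uint8, blue, green, red), "z_map" (480x640 float32, m along the optical axis (not along the pixel's ray), 0 where there is no reading), "fx", "fy", "cx", "cy" (pixels), "k1" (the pictures are not rectified: a ray, as slopes to the right and down, at radius r is drawn at 1 + k1 r^2 times it, then the intrinsics apply), "xyz" and "rotation" of the camera in the world. Camera axes: x right, y down, z forward; pixel columns grow to the right and rows downward; lengths in m; the calibration is good to about 2 mm. A picture is of the moment at which its call begins.
- ctrl.hand_in(): hands the job in; it is judged then, once.
The state is a dict: "time_s": time; "q": joint angles; "dq": joint speeds; "joint_efforts": joint torques, N m; "eef_pos": TCP position; "eef_rot": TCP orientation; "wrist_force": force on the tool from outside, world axes, zero at the start; "torque": the same for the moment, N m; "opening": opening from 0.0 (shut) to 1.0 (fully open); "grasp_force": force on a finger pad.
Only numpy, scipy, OpenCV 4.12 (cv2) and the standard library are available. Lean on these libraries where they do the work, as an engineer would, in place of code of your own. Each camera call takes 0.05 s, during which the arm holds its last target. There are 200 camera calls.

## Working session

There is one attempt and no reset: what is moved stays moved. The work goes in short steps, Python scripts to look and compute and a tool call to move; the robot and the scene stay as the last step left them, time stands still between calls to the robot, and variables do not carry over. Pictures are saved under pics/ and viewed, at most 10 in all, crops included, and the job is handed in when it is done.

Besides the shell and the picture viewer there is one more tool, called as name(argument=value, ...) on one line, values as JSON. jog_arm: Moves the arm, as the interface text tells. Its arguments: {"type":"object","properties":{"series":{"type":"array"}},"required":["series"]}

```bash
mkdir -p pics; ls
python3 - <<'E'
from bench import ctrl
import cv2,numpy as np
for n in("scene","top"):
    c=ctrl.camera(n); cv2.imwrite(f"pics/{n}0.png",c["frame"]); np.savez(f"{n}0.npz",**c)
    print(n,{k:c[k] for k in c if k not in("frame","z_map")})
print(ctrl.get_obs())
E
```

```text
pics
scene {'fx': 466.842006393737, 'fy': 466.842006393737, 'cx': 317.1362006656841, 'cy': 236.46143780643703, 'k1': 0.032441706218160844, 'xyz': array([0.09734539, 0.37050107, 0.43379948]), 'rotation': array([ 0.1341449 , -0.22668873,  0.83001131, -0.49162851])}
top {'fx': 439.3893825506193, 'fy': 439.3893825506193, 'cx': 316.5689070749252, 'cy': 247.24424653882647, 'k1': -0.05766496488648229, 'xyz': array([ 0.32179104, -0.24751702,  0.8977829 ]), 'rotation': array([ 0.05647236, -0.70162122,  0.70654437, -0.0730314 ])}
{'time_s': 0.1, 'q': array([ 9.42693959e-01,  1.81448006e-01,  1.60788657e+00, -2.49927201e-06,
        1.35377593e+00, -2.06308777e-01]), 'dq': array([-0.00069274, -0.00110708, -0.00065542, -0.00047738, -0.00160552,
       -0.00251262]), 'joint_efforts': array([-3.49499878e-04, -4.45879626e+01, -3.52240419e+01, -2.72740472e-04,
        4.05054292e-03, -5.09867596e-05]), 'eef_pos': array([0.2351068 , 0.52421555, 0.23049513]), 'eef_rot': array([-3.06406307e-04,  2.09336586e-01,  9.77843350e-01, -6.94322069e-04]), 'wrist_force': array([ 0.59306143, -0.29311021, -0.44886987]), 'torque': array([-0.02419471, -0.02173935,  0.0164951 ]), 'grasp_force': 0.0, 'opening': 1.000244073230071}
```

View pics/scene0.png

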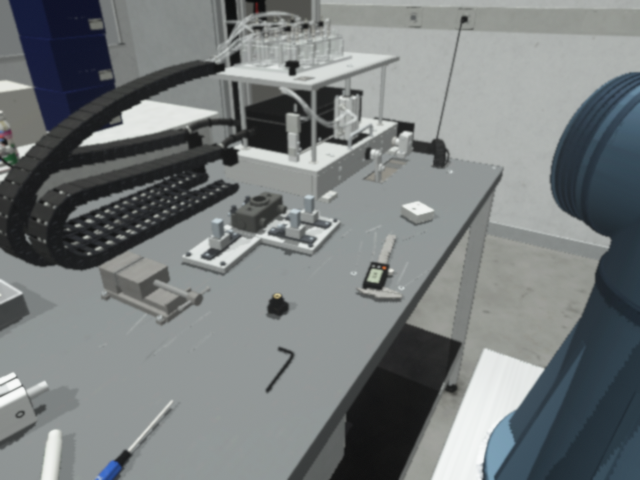

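View pics/top0.png

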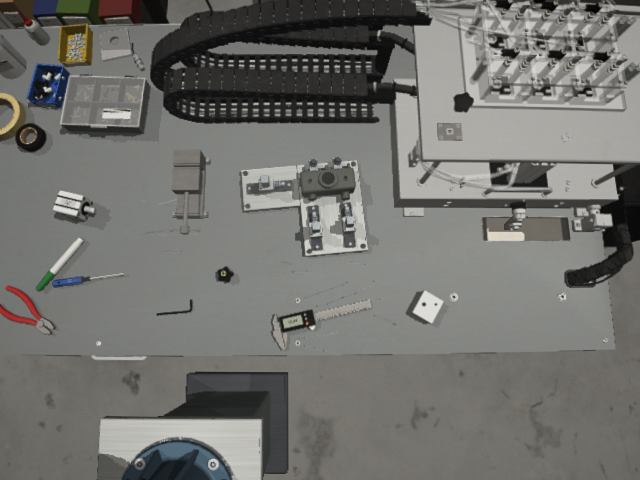

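The scene view shows the L-shaped fixture near (260,230), with the knob at (278,303) and the calliper at (380,270). In the top view the posts are near (265,183), (317,226) and (348,222), and the casting is at (328,180). Next I'll cluster the depth points by height.

```bash
cat > h.py <<'E'
import numpy as np,cv2
from scipy.spatial.transform import Rotation as R
def cloud(c):
    K=np.array([[c["fx"],0,c["cx"]],[0,c["fy"],c["cy"]],[0,0,1.]])
    v,u=np.mgrid[:480,:640]
    p=cv2.undistortPoints(np.stack([u,v],-1).reshape(-1,1,2).astype(float),K,np.array([float(c["k1"]),0,0,0,0])).reshape(480,640,2)
    z=c["z_map"]; P=np.dstack([p*z[...,None],z])
    q=np.array(c["rotation"]); return P@R.from_quat(q[[1,2,3,0]]).as_matrix().T+c["xyz"]
E
python3 - <<'E'
from h import *
for n in("top","scene"):
    c=np.load(n+"0.npz"); W=cloud(c); z=c["z_map"]
    if n=="top": m=np.zeros((480,640),bool); m[150:265,230:380]=1
    else: m=np.zeros((480,640),bool); m[185:280,175:345]=1
    m&=z>0
    print(n,"z table",np.percentile(W[m][:,2],[1,5,10,25,50,75,99]))
    for lo,hi in((.061,.078),(.03,.062),(.006,.02)):
        k=(m&(W[...,2]>lo)&(W[...,2]<hi)).astype(np.uint8)
        N,L,S,C=cv2.connectedComponentsWithStats(k,connectivity=8)
        for i in range(1,N):
            if S[i,4]<8: continue
            p=W[L==i]; r=cv2.minAreaRect(p[:,:2].astype(np.float32)*1000)
            print(lo,S[i,4],C[i].round(1),"mean",p.mean(0).round(4),"rect",np.round(r[0],1),np.round(r[1],1),round(r[2],1))
    
im=np.load("top0.npz")["frame"][145:265,230:390]
cv2.imwrite("pics/c.png",cv2.resize(im,None,fx=5,fy=5,interpolation=cv2.INTER_CUBIC))
E
```

```text
top z table [-0.00251978 -0.00130463 -0.00062328  0.00065277  0.00330681  0.01426743
  0.06680275]
0.061 14 [325.6 171.8] mean [ 0.6305 -0.2875  0.0619] rect [ 630.5 -287.8] [ 6.5 15.6] 30.7
0.061 65 [329.2 178. ] mean [ 0.6173 -0.2943  0.0619] rect [ 614.6 -291.7] [25.6 30.4] 17.7
0.061 70 [264.2 179.1] mean [ 0.613  -0.1654  0.0683] rect [ 613.2 -165.5] [16.  16.2] 11.9
0.061 73 [349.9 220.4] mean [ 0.5285 -0.3331  0.0681] rect [ 529.1 -333.4] [16.5 16. ] 4.3
0.061 71 [315.5 226.1] mean [ 0.5174 -0.2661  0.0684] rect [ 518.  -266.1] [15.8 13.7] 0.1
0.03 1614 [327.  179.8] mean [ 0.6181 -0.2906  0.0493] rect [ 626.9 -289.6] [ 92.6 113.2] 2.9
0.03 209 [269.4 185. ] mean [ 0.6107 -0.1735  0.0387] rect [ 614.  -176.6] [25.7 53.1] 6.4
0.03 184 [347.4 221.8] mean [ 0.5331 -0.3311  0.0388] rect [ 539.8 -332.4] [51.2 25.8] 5.5
0.03 184 [314.8 227.2] mean [ 0.522  -0.2653  0.0386] rect [ 529.2 -265.2] [52.7 25.7] 5.2
0.006 5225 [309.6 207.9] mean [ 0.5698 -0.255   0.0135] rect [ 567.3 -241.7] [198.3 248.9] 5.0
0.006 68 [324.9 164.6] mean [ 0.6647 -0.2885  0.013 ] rect [ 664.5 -288.7] [11.3 
[... 1281 characters left out ...]
49 -0.3627  0.0157] rect [ 802.5 -364.3] [25.4 17.5] 2.4
0.006 22 [179.3 192.3] mean [ 0.8561 -0.307   0.0157] rect [ 860.  -309.7] [17.9 30.9] 56.9
0.006 20 [207.2 192.2] mean [ 0.8024 -0.3385  0.0161] rect [ 802.4 -339.3] [24.3 11.3] 1.9
0.006 25 [199.2 195.8] mean [ 0.8026 -0.3133  0.0168] rect [ 802.2 -312.8] [24.8 14.6] 9.5
0.006 22 [191.7 199.6] mean [ 0.8022 -0.2897  0.0167] rect [ 802.  -289.2] [24.9 12.2] 3.6
0.006 27 [183.5 203.6] mean [ 0.8027 -0.2658  0.0166] rect [ 801.3 -265.7] [25.2 12.4] 22.6
0.006 15 [177.7 208.2] mean [ 0.7992 -0.2454  0.0149] rect [ 796.6 -245.1] [18.   9.6] 24.6
0.006 3297 [260.6 241.1] mean [ 0.5664 -0.2251  0.0136] rect [ 568.6 -241.1] [199.3 251.4] 4.5
```

View pics/c.png

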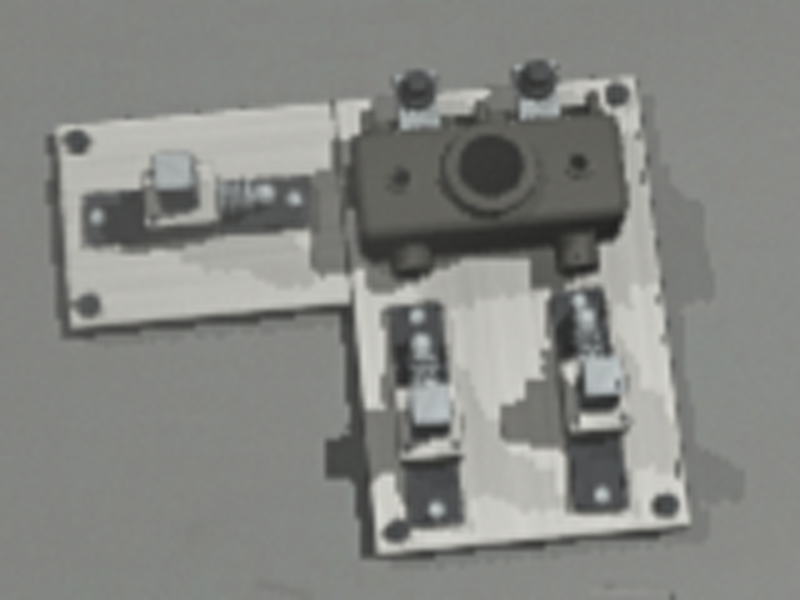

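The zoomed view shows three posts with their tips facing three bosses. The front boss ends are at crop (412,265) and (578,265), and the side boss is on the left face at about (345,210). Next: yaw, and the gap of each tip along its gauge axis.

Run:
```python
from h import *
def gather(n):
    c=np.load(n+"0.npz"); W=cloud(c); return W[c["z_map"]>0]
T,S=gather("top"),gather("scene")
posts={"FL":(.5178,-.2653),"FR":(.5295,-.3329),"S":(.6136,-.1647)}
th=np.radians(4.9)
for k,p in posts.items():
    a=th if k!="S" else th-np.pi/2
    u=np.array([np.cos(a),np.sin(a)]); v=np.array([-u[1],u[0]])
    for nm,W in(("top",T),("sc",S)):
        d=W[:,:2]-p; x=d@u*1000; y=d@v*1000; z=W[:,2]*1000
        m=(abs(y)<7)&(x>-30)&(x<100)&(z>20)
        b=[(int(lo),round(float(np.median(z[m&(x>=lo)&(x<lo+3)])),0),int((m&(x>=lo)&(x<lo+3)).sum())) for lo in range(-21,90,3) if (m&(x>=lo)&(x<lo+3)).any()]
        print(k,nm,b)
    for nm,W in(("top",T),("sc",S)):   # carriage lateral/back edges
        d=W[:,:2]-p; x=d@u*1000; y=d@v*1000; z=W[:,2]*1000
        m=(abs(z-38)<4)&(abs(x)<18)&(abs(y)<16)
        print("   carriage top x",np.percentile(x[m],[1,99]).round(1),"y",np.percentile(y[m],[1,99]).round(1))
for r in (("knob",.33,.55,-.2,.0),):
    pass
m=(T[:,2]>.008)&(T[:,2]<.08)&(T[:,0]>.2)&(T[:,0]<.49)&(abs(T[:,1]+.25)<.35)
h,xe,ye=np.histogram2d(T[m][:,0],T[m][:,1],bins=[15,18]);
for i in range(15): print(round(xe[i],2),h[i].astype(int))
print(ye.round(2))
```

```text
FL top [(-21, 21.0, 4), (-18, 20.0, 1), (-15, 36.0, 18), (-12, 39.0, 11), (-9, 54.0, 35), (-6, 69.0, 10), (-3, 69.0, 12), (0, 69.0, 10), (3, 69.0, 11), (6, 69.0, 9), (9, 37.0, 1), (12, 39.0, 1), (15, 35.0, 6), (18, 35.0, 8), (21, 35.0, 12), (24, 35.0, 10), (27, 37.0, 5), (30, 34.0, 6), (33, 32.0, 9), (36, 30.0, 7), (39, 21.0, 1), (42, 20.0, 1), (45, 22.0, 3), (48, 21.0, 3), (51, 20.0, 3), (54, 20.0, 1), (63, 32.0, 16), (66, 35.0, 9), (69, 36.0, 9), (72, 38.0, 17), (75, 51.0, 18), (78, 53.0, 11), (81, 53.0, 12), (84, 53.0, 8), (87, 53.0, 10)]
FL sc [(-21, 20.0, 1), (-18, 20.0, 1), (-15, 30.0, 31), (-12, 39.0, 7), (-9, 55.0, 33), (-6, 54.0, 44), (-3, 60.0, 24), (0, 59.0, 21), (3, 60.0, 21), (6, 55.0, 22), (9, 47.0, 8), (12, 40.0, 3), (15, 38.0, 1), (18, 31.0, 4), (21, 33.0, 13), (24, 35.0, 13), (27, 30.0, 8), (30, 32.0, 4), (33, 31.0, 9), (36, 30.0, 7), (39, 28.0, 3), (42, 20.0, 1), (45, 20.0, 1), (48, 20.0, 1), (51, 20.0, 1), (63, 27.0, 3), (66, 30.0, 33), (69, 34.0, 11), (72, 35.0, 16), (75, 43.0, 39), (78, 53.0, 5), (81, 52.0, 6), (84, 53.0, 5), (87, 53.0, 4)]
   carriage top x [-14
[... 2538 characters left out ...]
 0  0  0]
0.35 [63 86 33  0  0  4 33 46 41 16 20  6  0  0  0  0  0  0]
0.37 [79 82  3  0  0 11 29  6  0  0  0  0  0  0  0  0  0  0]
0.38 [18 56  0  0  0  0  0  0  0  0  0  0  0  0  0  0  0  0]
0.39 [0 1 0 0 0 0 0 0 0 0 0 0 0 0 0 0 0 0]
0.41 [ 0  0  0  0  0  0  0  0  0  0  0  0  0  0  0  0  0 22]
0.42 [ 0  0  0  0  0  0  0  0  0  0  0  0  0  0  0  0 12 86]
0.44 [ 0  0  0  0  0  0  0  0  0  0  0  0  0  0  0  0  3 46]
0.45 [0 0 0 0 0 0 0 0 0 0 0 0 0 0 0 0 0 0]
0.46 [ 0  0  0  0  0  0  0  6 21 35 45  0  0  0  0  0  0  0]
0.48 [ 0  0  0  0  0 11 72 89 72 77 81  0  0  0  0  0  0  0]
[-0.52 -0.5  -0.47 -0.44 -0.42 -0.39 -0.37 -0.34 -0.32 -0.29 -0.27 -0.24
 -0.22 -0.19 -0.17 -0.14 -0.12 -0.09 -0.07]
```

jog_arm(series=[[[0, 0, 0, 0, 0, 0.1065, 0], [0, 0, 0, 0, 0, 0.1065, 0], [0, 0, 0, 0, 0, 0.1065, 0], [0, 0, 0, 0, 0, 0.1065, 0], [0, 0, 0, 0, 0, 0.1065, 0], [0, 0, 0, 0, 0, 0.1065, 0], [0, 0, 0, 0, 0, 0.1065, 0], [0, 0, 0, 0, 0, 0.1065, 0], [0, 0, 0, 0, 0, 0.1065, 0], [0, 0, 0, 0, 0, 0.1065, 0]]])

```text
time_s: 1.1
eef_pos: [0.2352, 0.5244, 0.2307]
eef_rot: [0.0, 0.678, 0.735, -0.001]
wrist_force: [1.1, 0.0, 1.2]
opening: -0.002
grasp_force: 0.0
```

jog_arm(series=[[[-34.3, 16.1, 0, 0, 0, 0, 0], [-34.3, 16.1, 0, 0, 0, 0, 0], [-34.3, 16.1, 0, 0, 0, 0, 0], [-34.3, 16.1, 0, 0, 0, 0, 0], [-34.3, 16.1, 0, 0, 0, 0, 0], [-34.3, 16.1, 0, 0, 0, 0, 0], [-34.3, 16.1, 0, 0, 0, 0, 0], [-34.3, 16.1, 0, 0, 0, 0, 0], [-34.3, 16.1, 0, 0, 0, 0, 0], [-34.3, 16.1, 0, 0, 0, 0, 0]]])

```text
time_s: 2.1
eef_pos: [0.4249, 0.1949, 0.231]
eef_rot: [-0.0, 0.677, 0.736, -0.0]
wrist_force: [0.7, 0.5, 0.3]
opening: -0.001
grasp_force: 0.0
```

jog_arm(series=[[[-34.3, 16.1, 0, 0, 0, 0, 0], [-34.3, 16.1, 0, 0, 0, 0, 0], [-34.3, 16.1, 0, 0, 0, 0, 0], [-34.3, 16.1, 0, 0, 0, 0, 0], [-34.3, 16.1, 0, 0, 0, 0, 0], [-34.3, 16.1, 0, 0, 0, 0, 0], [-34.3, 16.1, 0, 0, 0, 0, 0], [-34.3, 16.1, 0, 0, 0, 0, 0], [-34.3, 16.1, 0, 0, 0, 0, 0], [-34.3, 16.1, 0, 0, 0, 0, 0]]])

```text
time_s: 3.1
eef_pos: [0.6141, -0.1333, 0.2307]
eef_rot: [-0.0, 0.677, 0.736, -0.0]
wrist_force: [-0.6, 0.3, 0.7]
opening: -0.002
grasp_force: 0.0
```

jog_arm(series=[[[0, -3, 0, 0, 0, 0, 0], [0, 0, 25, 0, 0, 0, 0], [0, 0, 25, 0, 0, 0, 0], [0, 0, 25, 0, 0, 0, 0], [0, 0, 25, 0, 0, 0, 0], [0, 0, 25, 0, 0, 0, 0], [0, 0, 24, 0, 0, 0, 0], [0, 0, 20, 0, 0, 0, 0], [0, 0, 10, 0, 0, 0, 0], [0, 0, 5, 0, 0, 0, 0]]])

```text
time_s: 4.1
eef_pos: [0.6099, -0.1315, 0.0461]
eef_rot: [-0.001, 0.677, 0.736, -0.0]
wrist_force: [-0.2, 0.0, -0.3]
opening: -0.0
grasp_force: 0.0
```

jog_arm(series=[[[-1.5, 0, 0, 0, 0, 0, 0], [-1.5, 0, 0, 0, 0, 0, 0], [-1.5, 0, 0, 0, 0, 0, 0], [-1.5, 0, 0, 0, 0, 0, 0], [-1.5, 0, 0, 0, 0, 0, 0], [-1.5, 0, 0, 0, 0, 0, 0], [-1.5, 0, 0, 0, 0, 0, 0], [-1.5, 0, 0, 0, 0, 0, 0], [-1.5, 0, 0, 0, 0, 0, 0], [-1.5, 0, 0, 0, 0, 0, 0]]])

```text
time_s: 5.1
eef_pos: [0.6121, -0.1472, 0.0472]
eef_rot: [-0.0, 0.677, 0.736, 0.0]
wrist_force: [-0.2, 4.5, 1.2]
opening: 0.003
grasp_force: 2.8
```

jog_arm(series=[[[-2, 0, 0, 0, 0, 0, 0], [-2, 0, 0, 0, 0, 0, 0], [-2, 0, 0, 0, 0, 0, 0], [-2, 0, 0, 0, 0, 0, 0], [-2, 0, 0, 0, 0, 0, 0], [-2, 0, 0, 0, 0, 0, 0], [-2, 0, 0, 0, 0, 0, 0], [-2, 0, 0, 0, 0, 0, 0], [-1, 0, 0, 0, 0, 0, 0], [-1, 0, 0, 0, 0, 0, 0]]])

```text
time_s: 6.1
eef_pos: [0.6135, -0.1629, 0.0473]
eef_rot: [-0.001, 0.677, 0.736, 0.001]
wrist_force: [-0.3, 8.8, 3.0]
opening: 0.0
grasp_force: 4.0
```

jog_arm(series=[[[-0.3, 0, 0, 0, 0, 0, 0], [-0.3, 0, 0, 0, 0, 0, 0], [-0.3, 0, 0, 0, 0, 0, 0], [-0.3, 0, 0, 0, 0, 0, 0], [-0.3, 0, 0, 0, 0, 0, 0], [-0.3, 0, 0, 0, 0, 0, 0], [-0.3, 0, 0, 0, 0, 0, 0], [-0.3, 0, 0, 0, 0, 0, 0], [-0.3, 0, 0, 0, 0, 0, 0], [-0.3, 0, 0, 0, 0, 0, 0]]])

```text
time_s: 7.1
eef_pos: [0.6137, -0.1658, 0.0473]
eef_rot: [-0.001, 0.677, 0.736, 0.001]
wrist_force: [-0.8, 8.5, 3.1]
opening: 0.006
grasp_force: 4.0
```

jog_arm(series=[[[-0.4, 0, 0, 0, 0, 0, 0], [-0.4, 0, 0, 0, 0, 0, 0], [-0.4, 0, 0, 0, 0, 0, 0], [-0.4, 0, 0, 0, 0, 0, 0], [-0.4, 0, 0, 0, 0, 0, 0], [-0.4, 0, 0, 0, 0, 0, 0], [-0.3, 0, 0, 0, 0, 0, 0], [-0.3, 0, 0, 0, 0, 0, 0], [-0.2, 0, 0, 0, 0, 0, 0], [-0.2, 0, 0, 0, 0, 0, 0]]])

```text
time_s: 8.1
eef_pos: [0.6141, -0.1692, 0.0473]
eef_rot: [-0.001, 0.677, 0.736, 0.001]
wrist_force: [-1.2, 7.6, 3.2]
opening: -0.001
grasp_force: 4.0
```

jog_arm(series=[[[-0.2, 0, 0, 0, 0, 0, 0], [-0.2, 0, 0, 0, 0, 0, 0], [-0.2, 0, 0, 0, 0, 0, 0], [-0.2, 0, 0, 0, 0, 0, 0], [-0.2, 0, 0, 0, 0, 0, 0], [-0.2, 0, 0, 0, 0, 0, 0], [-0.2, 0, 0, 0, 0, 0, 0], [-0.2, 0, 0, 0, 0, 0, 0], [-0.2, 0, 0, 0, 0, 0, 0], [-0.2, 0, 0, 0, 0, 0, 0]]])

```text
time_s: 9.1
eef_pos: [0.6142, -0.1712, 0.0473]
eef_rot: [-0.001, 0.677, 0.736, 0.001]
wrist_force: [-0.1, 7.8, 3.5]
opening: -0.004
grasp_force: 4.0
```

jog_arm(series=[[[-0.2, 0, 0, 0, 0, 0, 0], [-0.2, 0, 0, 0, 0, 0, 0], [-0.2, 0, 0, 0, 0, 0, 0], [-0.2, 0, 0, 0, 0, 0, 0], [-0.2, 0, 0, 0, 0, 0, 0], [-0.2, 0, 0, 0, 0, 0, 0], [-0.2, 0, 0, 0, 0, 0, 0], [-0.2, 0, 0, 0, 0, 0, 0], [-0.1, 0, 0, 0, 0, 0, 0], [-0.1, 0, 0, 0, 0, 0, 0]]])

```text
time_s: 10.1
eef_pos: [0.6144, -0.173, 0.0473]
eef_rot: [-0.001, 0.677, 0.736, 0.001]
wrist_force: [-0.3, 8.0, 3.4]
opening: -0.005
grasp_force: 4.0
```

jog_arm(series=[[[-0.2, 0, 0, 0, 0, 0, 0], [-0.2, 0, 0, 0, 0, 0, 0], [-0.2, 0, 0, 0, 0, 0, 0], [-0.2, 0, 0, 0, 0, 0, 0], [-0.2, 0, 0, 0, 0, 0, 0], [-0.2, 0, 0, 0, 0, 0, 0], [-0.2, 0, 0, 0, 0, 0, 0], [-0.2, 0, 0, 0, 0, 0, 0], [-0.1, 0, 0, 0, 0, 0, 0], [-0.1, 0, 0, 0, 0, 0, 0]]])

```text
time_s: 11.1
eef_pos: [0.6145, -0.1748, 0.0472]
eef_rot: [-0.001, 0.677, 0.736, 0.001]
wrist_force: [0.4, 7.6, 3.3]
opening: -0.002
grasp_force: 4.0
```

jog_arm(series=[[[-0.2, 0, 0, 0, 0, 0, 0], [-0.2, 0, 0, 0, 0, 0, 0], [-0.2, 0, 0, 0, 0, 0, 0], [-0.2, 0, 0, 0, 0, 0, 0], [-0.2, 0, 0, 0, 0, 0, 0], [-0.2, 0, 0, 0, 0, 0, 0], [-0.2, 0, 0, 0, 0, 0, 0], [-0.2, 0, 0, 0, 0, 0, 0], [-0.1, 0, 0, 0, 0, 0, 0], [-0.1, 0, 0, 0, 0, 0, 0]]])

```text
time_s: 12.1
eef_pos: [0.6146, -0.1761, 0.0472]
eef_rot: [-0.002, 0.677, 0.736, 0.001]
wrist_force: [0.1, 9.9, 4.8]
opening: -0.006
grasp_force: 4.8
```

jog_arm(series=[[[-0.2, 0, 0, 0, 0, 0, 0], [-0.2, 0, 0, 0, 0, 0, 0], [-0.2, 0, 0, 0, 0, 0, 0], [-0.2, 0, 0, 0, 0, 0, 0], [-0.2, 0, 0, 0, 0, 0, 0], [-0.2, 0, 0, 0, 0, 0, 0], [0, 0, 0, 0, 0, 0, 0], [0, 0, 0, 0, 0, 0, 0], [0, 0, 0, 0, 0, 0, 0], [0, 0, 0, 0, 0, 0, 0]]])

```text
time_s: 13.1
eef_pos: [0.6147, -0.1765, 0.0472]
eef_rot: [-0.002, 0.676, 0.736, 0.001]
wrist_force: [-0.4, 12.3, 5.0]
opening: 0.002
grasp_force: 6.2
```

jog_arm(series=[[[-0.2, 0, 0, 0, 0, 0, 0], [-0.2, 0, 0, 0, 0, 0, 0], [-0.2, 0, 0, 0, 0, 0, 0], [-0.2, 0, 0, 0, 0, 0, 0], [-0.2, 0, 0, 0, 0, 0, 0], [-0.2, 0, 0, 0, 0, 0, 0], [0, 0, 0, 0, 0, 0, 0], [0, 0, 0, 0, 0, 0, 0], [0, 0, 0, 0, 0, 0, 0], [0, 0, 0, 0, 0, 0, 0]]])

```text
time_s: 14.1
eef_pos: [0.6148, -0.1775, 0.0472]
eef_rot: [-0.002, 0.676, 0.736, 0.001]
wrist_force: [-0.1, 12.9, 4.7]
opening: -0.002
grasp_force: 6.4
```

jog_arm(series=[[[5, 0, 0, 0, 0, 0, 0], [15, 0, 0, 0, 0, 0, 0], [0, 0, -20, 0, 0, 0, 0], [0, 0, -25, 0, 0, 0, 0], [0, 0, -20, 0, 0, 0, 0], [0, 0, 0, 0, 0, 0.145, 0], [0, 0, 0, 0, 0, 0.145, 0], [0, 0, 0, 0, 0, 0.145, 0], [0, 0, 0, 0, 0, 0.145, 0], [0, 0, 0, 0, 0, 0.145, 0]]])

```text
time_s: 15.1
eef_pos: [0.6131, -0.1607, 0.1122]
eef_rot: [0.0, 0.895, 0.446, -0.0]
wrist_force: [0.5, -0.4, 0.0]
opening: -0.002
grasp_force: 0.0
```

jog_arm(series=[[[0, 0, 0, 0, 0, 0.141, 0], [0, 0, 0, 0, 0, 0.141, 0], [0, 0, 0, 0, 0, 0.141, 0], [0, 0, 0, 0, 0, 0.141, 0], [0, 0, 0, 0, 0, 0.141, 0], [0, 0, 0, 0, 0, 0.141, 0], [-33.7, 24.8, 0, 0, 0, 0, 0], [-33.7, 24.8, 0, 0, 0, 0, 0], [-33.7, 24.8, 0, 0, 0, 0, 0], [-33.7, 24.8, 0, 0, 0, 0, 0]]])

```text
time_s: 16.1
eef_pos: [0.486, -0.2717, 0.1123]
eef_rot: [0.0, 0.999, 0.042, -0.0]
wrist_force: [-0.2, -0.9, -1.1]
opening: 0.001
grasp_force: 0.0
```

jog_arm(series=[[[0, -3, 15, 0, 0, 0, 0], [0, 0, 20, 0, 0, 0, 0], [0, 0, 20, 0, 0, 0, 0], [0, 0, 10, 0, 0, 0, 0], [2, 0, 0, 0, 0, 0, 0], [3, 0, 0, 0, 0, 0, 0], [3, 0, 0, 0, 0, 0, 0], [2, 0, 0, 0, 0, 0, 0], [2, 0, 0, 0, 0, 0, 0], [2, 0, 0, 0, 0, 0, 0]]])

```text
time_s: 17.1
eef_pos: [0.5009, -0.2674, 0.0477]
eef_rot: [0.0, 0.999, 0.042, -0.0]
wrist_force: [-7.0, -1.1, 6.4]
opening: -0.001
grasp_force: 4.0
```

jog_arm(series=[[[1.5, 0, 0, 0, 0, 0, 0], [1.5, 0, 0, 0, 0, 0, 0], [1.5, 0, 0, 0, 0, 0, 0], [1.5, 0, 0, 0, 0, 0, 0], [1.5, 0, 0, 0, 0, 0, 0], [1.5, 0, 0, 0, 0, 0, 0], [1.5, 0, 0, 0, 0, 0, 0], [1.5, 0, 0, 0, 0, 0, 0], [1, 0, 0, 0, 0, 0, 0], [1, 0, 0, 0, 0, 0, 0]]])

```text
time_s: 18.1
eef_pos: [0.5133, -0.2662, 0.0474]
eef_rot: [-0.0, 0.999, 0.042, -0.002]
wrist_force: [-7.7, -0.4, 5.7]
opening: -0.0
grasp_force: 4.0
```

jog_arm(series=[[[0.6, 0, 0, 0, 0, 0, 0], [0.6, 0, 0, 0, 0, 0, 0], [0.6, 0, 0, 0, 0, 0, 0], [0.6, 0, 0, 0, 0, 0, 0], [0.6, 0, 0, 0, 0, 0, 0], [0.6, 0, 0, 0, 0, 0, 0], [0.6, 0, 0, 0, 0, 0, 0], [0.4, 0, 0, 0, 0, 0, 0], [0.2, 0, 0, 0, 0, 0, 0], [0.2, 0, 0, 0, 0, 0, 0]]])

```text
time_s: 19.1
eef_pos: [0.5183, -0.2657, 0.0474]
eef_rot: [-0.0, 0.999, 0.042, -0.002]
wrist_force: [-7.8, -0.9, 6.3]
opening: 0.005
grasp_force: 4.0
```

jog_arm(series=[[[0.2, 0, 0, 0, 0, 0, 0], [0.2, 0, 0, 0, 0, 0, 0], [0.2, 0, 0, 0, 0, 0, 0], [0.2, 0, 0, 0, 0, 0, 0], [0.2, 0, 0, 0, 0, 0, 0], [0.2, 0, 0, 0, 0, 0, 0], [0.2, 0, 0, 0, 0, 0, 0], [0.2, 0, 0, 0, 0, 0, 0], [0.1, 0, 0, 0, 0, 0, 0], [0.1, 0, 0, 0, 0, 0, 0]]])

```text
time_s: 20.1
eef_pos: [0.5201, -0.2656, 0.0474]
eef_rot: [-0.0, 0.999, 0.042, -0.002]
wrist_force: [-7.6, -0.2, 6.4]
opening: 0.004
grasp_force: 4.0
```

jog_arm(series=[[[0.2, 0, 0, 0, 0, 0, 0], [0.2, 0, 0, 0, 0, 0, 0], [0.2, 0, 0, 0, 0, 0, 0], [0.2, 0, 0, 0, 0, 0, 0], [0.2, 0, 0, 0, 0, 0, 0], [0.2, 0, 0, 0, 0, 0, 0], [0.2, 0, 0, 0, 0, 0, 0], [0.2, 0, 0, 0, 0, 0, 0], [0.1, 0, 0, 0, 0, 0, 0], [0.1, 0, 0, 0, 0, 0, 0]]])

```text
time_s: 21.1
eef_pos: [0.5219, -0.2654, 0.0474]
eef_rot: [-0.0, 0.999, 0.042, -0.002]
wrist_force: [-7.4, -0.5, 6.9]
opening: -0.001
grasp_force: 4.0
```

jog_arm(series=[[[0.2, 0, 0, 0, 0, 0, 0], [0.2, 0, 0, 0, 0, 0, 0], [0.2, 0, 0, 0, 0, 0, 0], [0.2, 0, 0, 0, 0, 0, 0], [0.2, 0, 0, 0, 0, 0, 0], [0.2, 0, 0, 0, 0, 0, 0], [0.2, 0, 0, 0, 0, 0, 0], [0.2, 0, 0, 0, 0, 0, 0], [0.1, 0, 0, 0, 0, 0, 0], [0.1, 0, 0, 0, 0, 0, 0]]])

```text
time_s: 22.1
eef_pos: [0.5236, -0.2652, 0.0474]
eef_rot: [-0.0, 0.999, 0.042, -0.002]
wrist_force: [-8.5, 0.5, 6.7]
opening: -0.0
grasp_force: 4.0
```

jog_arm(series=[[[0.2, 0, 0, 0, 0, 0, 0], [0.2, 0, 0, 0, 0, 0, 0], [0.2, 0, 0, 0, 0, 0, 0], [0.2, 0, 0, 0, 0, 0, 0], [0.2, 0, 0, 0, 0, 0, 0], [0.2, 0, 0, 0, 0, 0, 0], [0.2, 0, 0, 0, 0, 0, 0], [0.2, 0, 0, 0, 0, 0, 0], [0.1, 0, 0, 0, 0, 0, 0], [0.1, 0, 0, 0, 0, 0, 0]]])

```text
time_s: 23.1
eef_pos: [0.5254, -0.265, 0.0474]
eef_rot: [-0.0, 0.999, 0.042, -0.002]
wrist_force: [-9.3, 0.0, 6.8]
opening: 0.002
grasp_force: 4.0
```

jog_arm(series=[[[0.2, 0, 0, 0, 0, 0, 0], [0.2, 0, 0, 0, 0, 0, 0], [0.2, 0, 0, 0, 0, 0, 0], [0.2, 0, 0, 0, 0, 0, 0], [0.2, 0, 0, 0, 0, 0, 0], [0.2, 0, 0, 0, 0, 0, 0], [0.2, 0, 0, 0, 0, 0, 0], [0.2, 0, 0, 0, 0, 0, 0], [0, 0, 0, 0, 0, 0, 0], [0, 0, 0, 0, 0, 0, 0]]])

```text
time_s: 24.1
eef_pos: [0.5264, -0.2649, 0.0474]
eef_rot: [-0.001, 0.999, 0.042, -0.002]
wrist_force: [-11.3, -0.4, 8.1]
opening: -0.002
grasp_force: 5.2
```

jog_arm(series=[[[0.2, 0, 0, 0, 0, 0, 0], [0.2, 0, 0, 0, 0, 0, 0], [0.2, 0, 0, 0, 0, 0, 0], [0.2, 0, 0, 0, 0, 0, 0], [0.2, 0, 0, 0, 0, 0, 0], [0.2, 0, 0, 0, 0, 0, 0], [0.2, 0, 0, 0, 0, 0, 0], [0, 0, 0, 0, 0, 0, 0], [0, 0, 0, 0, 0, 0, 0], [0, 0, 0, 0, 0, 0, 0]]])

```text
time_s: 25.1
eef_pos: [0.5274, -0.2649, 0.0474]
eef_rot: [-0.001, 0.999, 0.042, -0.003]
wrist_force: [-12.9, -0.2, 9.0]
opening: -0.004
grasp_force: 6.3
```

jog_arm(series=[[[-5, 0, 0, 0, 0, 0, 0], [-15, 0, 0, 0, 0, 0, 0], [0, 0, -25, 0, 0, 0, 0], [0, 0, -25, 0, 0, 0, 0], [-7.5, 23, 0, 0, 0, 0, 0], [-7.5, 23, 0, 0, 0, 0, 0], [0, 22, 0, 0, 0, 0, 0], [0, 0, 20, 0, 0, 0, 0], [0, 0, 20, 0, 0, 0, 0], [0, 0, 10, 0, 0, 0, 0]]])

```text
time_s: 26.1
eef_pos: [0.5001, -0.3349, 0.0455]
eef_rot: [-0.001, 0.999, 0.042, -0.001]
wrist_force: [-0.6, 0.6, 0.2]
opening: -0.003
grasp_force: 0.0
```

jog_arm(series=[[[1.5, 0, 0, 0, 0, 0, 0], [1.5, 0, 0, 0, 0, 0, 0], [1.5, 0, 0, 0, 0, 0, 0], [1.5, 0, 0, 0, 0, 0, 0], [1.5, 0, 0, 0, 0, 0, 0], [1.5, 0, 0, 0, 0, 0, 0], [1.5, 0, 0, 0, 0, 0, 0], [1.5, 0, 0, 0, 0, 0, 0], [1.5, 0, 0, 0, 0, 0, 0], [1.5, 0, 0, 0, 0, 0, 0]]])

```text
time_s: 27.1
eef_pos: [0.5143, -0.3344, 0.0474]
eef_rot: [-0.0, 0.999, 0.042, -0.002]
wrist_force: [-8.0, -1.0, 5.4]
opening: -0.006
grasp_force: 4.0
```

jog_arm(series=[[[0.8, 0, 0, 0, 0, 0, 0], [0.8, 0, 0, 0, 0, 0, 0], [0.8, 0, 0, 0, 0, 0, 0], [0.8, 0, 0, 0, 0, 0, 0], [0.8, 0, 0, 0, 0, 0, 0], [0.8, 0, 0, 0, 0, 0, 0], [0.6, 0, 0, 0, 0, 0, 0], [0.4, 0, 0, 0, 0, 0, 0], [0.2, 0, 0, 0, 0, 0, 0], [0.2, 0, 0, 0, 0, 0, 0]]])

```text
time_s: 28.1
eef_pos: [0.5203, -0.3338, 0.0474]
eef_rot: [-0.0, 0.999, 0.042, -0.002]
wrist_force: [-9.2, 0.5, 6.2]
opening: -0.0
grasp_force: 4.0
```

jog_arm(series=[[[0.2, 0, 0, 0, 0, 0, 0], [0.2, 0, 0, 0, 0, 0, 0], [0.2, 0, 0, 0, 0, 0, 0], [0.2, 0, 0, 0, 0, 0, 0], [0.2, 0, 0, 0, 0, 0, 0], [0.2, 0, 0, 0, 0, 0, 0], [0.2, 0, 0, 0, 0, 0, 0], [0.2, 0, 0, 0, 0, 0, 0], [0.1, 0, 0, 0, 0, 0, 0], [0.1, 0, 0, 0, 0, 0, 0]]])

```text
time_s: 29.1
eef_pos: [0.5222, -0.3337, 0.0474]
eef_rot: [-0.0, 0.999, 0.042, -0.002]
wrist_force: [-7.3, 0.9, 5.0]
opening: -0.002
grasp_force: 4.0
```

jog_arm(series=[[[0.2, 0, 0, 0, 0, 0, 0], [0.2, 0, 0, 0, 0, 0, 0], [0.2, 0, 0, 0, 0, 0, 0], [0.2, 0, 0, 0, 0, 0, 0], [0.2, 0, 0, 0, 0, 0, 0], [0.2, 0, 0, 0, 0, 0, 0], [0.2, 0, 0, 0, 0, 0, 0], [0.2, 0, 0, 0, 0, 0, 0], [0.1, 0, 0, 0, 0, 0, 0], [0.1, 0, 0, 0, 0, 0, 0]]])

```text
time_s: 30.1
eef_pos: [0.5239, -0.3335, 0.0474]
eef_rot: [-0.0, 0.999, 0.042, -0.002]
wrist_force: [-9.1, 1.3, 6.4]
opening: 0.004
grasp_force: 4.0
```

jog_arm(series=[[[0.2, 0, 0, 0, 0, 0, 0], [0.2, 0, 0, 0, 0, 0, 0], [0.2, 0, 0, 0, 0, 0, 0], [0.2, 0, 0, 0, 0, 0, 0], [0.2, 0, 0, 0, 0, 0, 0], [0.2, 0, 0, 0, 0, 0, 0], [0.2, 0, 0, 0, 0, 0, 0], [0.2, 0, 0, 0, 0, 0, 0], [0.1, 0, 0, 0, 0, 0, 0], [0.1, 0, 0, 0, 0, 0, 0]]])

```text
time_s: 31.1
eef_pos: [0.5257, -0.3333, 0.0474]
eef_rot: [-0.0, 0.999, 0.042, -0.002]
wrist_force: [-8.4, -0.5, 6.4]
opening: -0.004
grasp_force: 4.0
```

jog_arm(series=[[[0.2, 0, 0, 0, 0, 0, 0], [0.2, 0, 0, 0, 0, 0, 0], [0.2, 0, 0, 0, 0, 0, 0], [0.2, 0, 0, 0, 0, 0, 0], [0.2, 0, 0, 0, 0, 0, 0], [0.2, 0, 0, 0, 0, 0, 0], [0.2, 0, 0, 0, 0, 0, 0], [0.2, 0, 0, 0, 0, 0, 0], [0.1, 0, 0, 0, 0, 0, 0], [0.1, 0, 0, 0, 0, 0, 0]]])

```text
time_s: 32.1
eef_pos: [0.5273, -0.3332, 0.0474]
eef_rot: [-0.001, 0.999, 0.042, -0.002]
wrist_force: [-8.5, 0.8, 6.6]
opening: 0.003
grasp_force: 4.7
```

Pad force is rising, so contact has begun.

jog_arm(series=[[[0.2, 0, 0, 0, 0, 0, 0], [0.2, 0, 0, 0, 0, 0, 0], [0.2, 0, 0, 0, 0, 0, 0], [0.2, 0, 0, 0, 0, 0, 0], [0.2, 0, 0, 0, 0, 0, 0], [0.2, 0, 0, 0, 0, 0, 0], [0.2, 0, 0, 0, 0, 0, 0], [0, 0, 0, 0, 0, 0, 0], [0, 0, 0, 0, 0, 0, 0], [0, 0, 0, 0, 0, 0, 0]]])

```text
time_s: 33.1
eef_pos: [0.5279, -0.3331, 0.0474]
eef_rot: [-0.001, 0.999, 0.042, -0.003]
wrist_force: [-11.3, 0.4, 8.3]
opening: 0.001
grasp_force: 6.2
```

jog_arm(series=[[[0.2, 0, 0, 0, 0, 0, 0], [0.2, 0, 0, 0, 0, 0, 0], [0.2, 0, 0, 0, 0, 0, 0], [0.2, 0, 0, 0, 0, 0, 0], [0.2, 0, 0, 0, 0, 0, 0], [0, 0, 0, 0, 0, 0, 0], [0, 0, 0, 0, 0, 0, 0], [0, 0, 0, 0, 0, 0, 0], [0, 0, 0, 0, 0, 0, 0], [0, 0, 0, 0, 0, 0, 0]]])

```text
time_s: 34.1
eef_pos: [0.5288, -0.333, 0.0474]
eef_rot: [-0.001, 0.999, 0.042, -0.003]
wrist_force: [-11.7, -0.6, 8.2]
opening: 0.002
grasp_force: 6.4
```

Pad force reads 6.4 N, as with the other two gauges, and the tip is sunk about 1 mm. Retreating.

jog_arm(series=[[[-5, 0, 0, 0, 0, 0, 0], [-15, 0, 0, 0, 0, 0, 0], [-5, 0, -20, 0, 0, 0, 0], [0, 0, -30, 0, 0, 0, 0], [-30, 0, -30, 0, 0, 0, 0], [-30, 0, -30, 0, 0, 0, 0], [-30, 0, -20, 0, 0, 0, 0], [-30, 0, 0, 0, 0, 0, 0], [0, 0, 0, 0, 0, 0, 0], [0, 0, 0, 0, 0, 0, 0]]])

```text
time_s: 35.1
eef_pos: [0.3871, -0.3453, 0.1775]
eef_rot: [0.0, 0.999, 0.041, 0.0]
wrist_force: [0.2, -0.1, -0.2]
opening: 0.002
grasp_force: 0.0
```

Run:
```python
from bench import ctrl
from h import *
c=ctrl.camera("top"); s=ctrl.camera("scene")
T,S=[cloud(k) for k in(c,s)]
th=np.radians(4.9)
for k,p,tip in(("FL",(.5178,-.2653),26),("FR",(.5295,-.3329),15),("S",(.6136,-.1647),28)):
    a=th if k!="S" else th-np.pi/2
    u=np.array([np.cos(a),np.sin(a)]); v=np.array([-u[1],u[0]])
    for W in(T,S):
        W=W[np.isfinite(W).all(-1)]; d=W[:,:2]-p; x=d@u*1000; y=d@v*1000
        m=(W[:,2]>.064)&(W[:,2]<.075)&(abs(y)<12)&(x>-12)&(x<50)
        print(k,"moved",x[m].mean().round(1) if m.any() else None,m.sum())
A=c["frame"][145:265,230:390]; B=s["frame"][175:285,170:350]
f=lambda i:cv2.resize(i,(400,int(400*i.shape[0]/i.shape[1])),interpolation=cv2.INTER_CUBIC)
a,b=f(A),f(B); h=min(len(a),len(b)); cv2.imwrite("pics/end.png",np.hstack([a[:h],b[:h]]))
```

```text
FL moved 26.7 65
FL moved 31.5 24
FR moved 20.7 29
FR moved None 0
S moved 31.1 64
S moved 28.9 63
```

View pics/end.png

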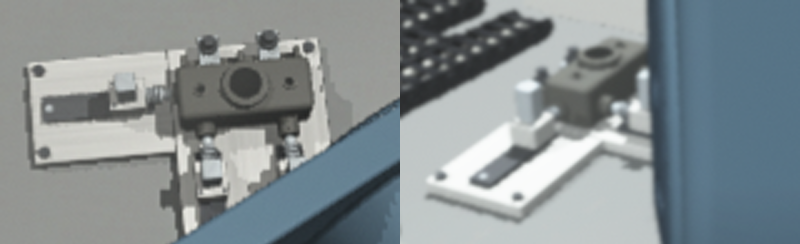

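The picture shows each tip meeting its boss: side at (165,95), front left at (208,138) and front right at (290,140). The arm is clear of everything.

```bash
python3 -c "
from bench import ctrl
print(ctrl.hand_in())"
```

```text
the job is handed in; nothing more can be done
None
```

I slid all three gauges up until their tips rested on the bosses, each sunk about 1 mm with a final push of about 12–13 N, then backed the arm clear and handed in at about 35 s; hand-in returned no verdict.

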